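Crack open the stuck lid of the curing tin

TASK

Swing the hold-down bar fully home into its catch, so that the curing tin cannot lift off its board. Then, by its handle, pull the tin's lid free of its tight, sticky seal and finish while still holding it by the handle, steadily, with its front edge about 3 cm above the rim; it must never fly open past about 6 cm. Keep the lid shut until the bar is home, leave the bar closed and the tin in its place, and leave the jar, the dish and the bauble alone.

Things in the scene. Friction and masses are not known exactly. Their poses are not given: they have to be found in the camera images.
- station: Fixed plywood board 340 x 240 x 18 mm (x, y, z) lying on the table; origin at the centre of its underside, +x pointing away from the side with the hold-down bar, z up. Low wooden ledges (12 mm high) and a rear steel lip over a tab of the tin locate it with 2 mm play. It carries the pivot post and the catch of the hold-down bar.
- tin: Loose aluminium tin 150 x 140 x 55 mm (x, y, z), 3 mm walls, about 0.85 kg with lid, on the board, axes parallel to its axes. Origin: centre of its underside, 70 mm along the board's +x from the board's origin, 18 mm above the table. A toe plate 44 mm wide, 8 mm thick juts 64 mm from its front (-x); the closed bar passes 2 mm above it. Not held down, the tin tips when the lid is pulled.
- bar_pivot (a point): Point on the vertical pivot axis of the hold-down bar, on the board 55 mm to -x and 50 mm to +y of its origin, 28 mm above the table (the underside of the bar). The axes are the board's.
- peg_grip (a point): Grip point on the axis of the hold-down bar's upright steel peg (16 mm diameter, 125 mm from the pivot axis): 90 mm above the table, 15 mm below the peg's top. Moves with the bar, which is 16 mm wide and lies level 28 to 38 mm above the table. With the bar closed, 42 mm are free between the peg and the plane of the tin's front wall.
- holddown (a joint): Angle of the hold-down bar about its vertical pivot, rad. 0 = fully home in the catch against a stop, pointing along the board's -y across the toe plate. Grows to 1.4 as it swings open towards the board's -x (to the robot). Slight friction (about 1 N at the peg); stays where it is left. Seen from above, closing is anticlockwise.
- tin_lid (a joint): Angle of the lid, rad: 0 = shut, grows as the front edge rises, stop at 0.58. The front edge is 150 mm from the hinge, so 0.2 rad is 30 mm open. Stuck in a tight seal: it takes about 12 N straight up at the handle (more if pulled askew) to break it; past 0.06 rad 2 to 5 N lift it. Let go, it falls shut and seals again.
- lid_hinge (a point): Middle of the lid's hinge line, which runs along the tin's y at its far (+x) upper edge: 75 mm along the tin's +x from its origin and 55 mm above its underside (73 mm above the table). Axes are the tin's.
- handle_grip (a point): Grip point at the middle of the handle bar; it moves with the lid and its axes turn with the lid. Lid shut: 125 mm from the hinge line towards the tin's -x, 42 mm above it (115 mm above the table).
- lid_handle: Steel handle on the lid near its front edge: a round bar 12 mm thick, 70 mm long, along the tin's y, on two 10 mm posts 60 mm apart (50 mm free between them), with 29 mm free between bar and lid. Origin on the lid's top face (80 mm above the table when shut), 35 mm below the bar's axis, under its middle.
- jar: Glass jar with white cap, bystander: 60 mm diameter, 85 mm high, origin at the centre of its foot, on the table left (+y) of the board.
- dish: Small open plastic dish, bystander: 84 mm wide at the rim, 35 mm high, origin at the centre of its foot, on the table right (-y) of the board.
- bauble: White ornament ball 60 mm in diameter on a wooden foot 52 mm in diameter, 77 mm high in all, one rigid piece, bystander; origin at the centre of its foot, on the table right (-y) of the board, beyond the dish.

How it is judged:
On the way, in this order (a step that is already met when the one before it is completed fails the run):
1. the hold-down bar is home in its catch, the lid still shut (value of joint holddown below 0.06 rad and value of joint tin_lid below 0.03 rad), for 0.2 s.
2. the lid is pulled free of its seal by its handle (value of joint tin_lid above 0.1 rad and contact force between the fingers and lid_handle above 0.5 N), for 0.2 s.
At the end, for the whole second after the job is handed in: Hold-down bar within 0.06 rad of home; lid steady between 0.13 and 0.28 rad open (front edge 2 to 4.2 cm above the rim), slower than 0.05 rad/s, the fingers holding its handle (over 0.5 N); tin within 12 mm of its starting place and tilted less than 0.06 rad (value of joint holddown below 0.06 rad and value of joint tin_lid between 0.13 and 0.28 rad and velocity of joint tin_lid between -0.05 and 0.05 rad/s and contact force between the fingers and lid_handle above 0.5 N and distance of tin from where it was at the start of the episode below 0.012 m and angle between tin's own z axis and vertical below 0.06 rad); the arm keeps its last pose, push and grip.
It fails at once if the lid flies open past 0.42 rad (6 cm at the front edge) (value of joint tin_lid above 0.42 rad).
It fails at once if the lid is opened before the bar is home (value of joint tin_lid above 0.06 rad and value of joint holddown above 0.1 rad).
It fails at once if the tin is torn from its place (moved 30 mm or tipped 0.15 rad) (distance of tin from where it was at the start of the episode above 0.03 m or angle between tin's own z axis and vertical above 0.15 rad).
It fails at once if the jar, the dish or the bauble is pushed 30 mm or tipped over (distance of any of jar, dish, bauble from where it was at the start of the episode above 0.03 m or angle between any of jar, dish, bauble's own z axis and vertical above 0.5 rad).
It also fails if it takes over 48 s, if anything falls off the work surface, if the arm or the gripper's body presses on something with over 40 N, if the wrist force passes 120 N, or if a joint passes its speed limit or range.

ROBOT

A 7-joint arm with a two-finger parallel gripper is mounted at the origin on the work surface. World frame = base frame: x ahead of the robot, y to its left, z up, the work surface at z = 0. Lengths are in m, angles in rad, forces in N, time in s.
With the tool pointing down it reaches from about 0.425 to 1.025 m from the base axis. Payload 9.4 kg.
Tool frame: the origin (TCP) lies midway between the tips of the shut fingers; the grasp point (between the pads) lies grip_depth behind it (grip_depth is the distance from the TCP to the grasp point, in m); z points along the fingers, y is the line along which they close (so a half turn about z gives the same grasp; the last joint's range is limited). The gripper opens to 93 mm and grips with 3 to 60 N. Pads are 15 mm wide; open, the fingers measure 128 mm over their backs; the gripper's body (75 mm by 188 mm) begins 65 mm behind the grasp point.
Start: joints at [-1.205, 0.599, -0.003, 1.599, 0.002, 0.943, -0.08], TCP at [0.311, 0.655, 0.219] pointing down, gripper open.
Joint ranges: [-2.57, 2.57], [-0.35, 1.97], [-1.29, 1.29], [0.11, 2.56], [-1.05, 4.19], [0.11, 1.86], [-2.63, 2.63]. Speed limits (rad/s): [2.22, 2.22, 3.01, 3.01, 3.14, 3.14, 3.14].

INTERFACE

Orientations are given as a unit quaternion [w, x, y, z].
In Python, from rig import get_state, grab_frame, camera_info, hand_in, grip_depth gives the robot as it stands. The module is installed in compiled form; this text tells all that it offers.
- The arm moves only by the tool servo_tool, never from a script. Its argument "moves" is a list of rows, each an object with "xyz": the shift along the tool's x, y, z normalised to -1 to 1, where 1 is 0.25 m, a list of three; "spin": the turn about the tool's z normalised to -1 to 1, where 1 is pi/2 rad. In form: [{"xyz": [tx, ty, tz], "spin": spin}, ...]. A call has exactly 10 rows; each row shifts and turns the commanded pose from where the row before left it, along the tool's axes as they then stand; what a row does not reach is not made up. A row lasts 1/10 s, in which the tool goes at most 50 mm and 8.59 degrees, less where a joint would pass 70% of its speed; a pose out of reach is approached as far as the arm can. A call with a number of a shift or a turn outside -1 to 1 is refused whole. A call with a gripper value outside its range is refused whole. "fingers" is the opening, from 0 (shut) to 1 (fully open), set as the call begins (left out, the last holds). The fingers move at their own pace and stop on an object; "force" is the grip in N (left out, the last holds). Time passes only in rows, so rows that do not move let the fingers close, or fill a call up. It gives the time, the measured TCP pose, the force, the opening and the grip force at its end, in the units of the state.
- get_state(): the state, without advancing time (a new reading comes with each control period).
- grab_frame(name): name is "side" or "top" or "wrist"; returns (picture, depth): 420x560x3 uint8, red, green, blue; 420x560 float32, m along the optical axis (not along the pixel's ray), 0 where there is no reading.
- camera_info(name): a dict with "intrinsics" (3x3 intrinsics, pixels), "rvec" (rotation vector, rad) and "tvec" (3), from world to camera coordinates, as OpenCV has them. Camera axes: x right, y down, z forward; pixel columns grow to the right and rows downward; lengths in m; the calibration is good to about 2 mm. A picture is of the moment at which its call begins: read the wrist's pose just before it. camera_info takes no time and is no camera call; for the wrist camera it gives the pose at the moment of the call.
- hand_in(): hands the job in; it is judged then, once.
The state is a dict: "t": time; "qpos": joint angles; "qvel": joint speeds; "tau": joint torques, N m; "tool_pos": TCP position; "ee_rot": TCP orientation; "wrist_force": force on the tool from outside, world axes, zero at the start; "ft_torque": the same for the moment, N m; "finger_gap": finger opening in m; "finger_force": force on a finger pad.
Only numpy, scipy, OpenCV 4.12 (cv2) and the standard library are available. Lean on these libraries where they do the work, as an engineer would, in place of code of your own. Each camera call takes 0.05 s, during which the arm holds its last target. There are 200 camera calls.

## Working session

There is one attempt and no reset: what is moved stays moved. The work goes in short steps, Python scripts to look and compute and a tool call to move; the robot and the scene stay as the last step left them, time stands still between calls to the robot, and variables do not carry over. Pictures are saved under pics/ and viewed, at most 10 in all, crops included, and the job is handed in when it is done.

Besides the shell and the picture viewer there is one more tool, called as a command line: name --argument value ..., lists and objects as JSON in quotes. servo_tool: Moves the arm, as the interface text tells. Scaled input: -1 to 1 covers 0.25 m each way for a shift and pi/2 rad each way for a turn. Its arguments: {"type":"object","properties":{"moves":{"type":"array","items":{"type":"object","properties":{"xyz":{"type":"array","items":{"type":"number","minimum":-1,"maximum":1}},"spin":{"type":"number","minimum":-1,"maximum":1}}}},"fingers":{"type":"number"},"force":{"type":"number"}},"required":["moves"]}

```bash
mkdir -p pics
python3 - <<'E'
from rig import *
import cv2,numpy as np
s=get_state();print({k:np.round(v,3) for k,v in s.items()},grip_depth if not callable(grip_depth) else grip_depth())
for n in("top","side"):
    p,d=grab_frame(n);cv2.imwrite(f"pics/{n}0.png",p[:,:,::-1]);np.save(f"{n}0.npy",d);np.save(f"{n}0p.npy",p)
    c=camera_info(n);R=cv2.Rodrigues(np.array(c["rvec"]))[0];print(n,c["intrinsics"],(-R.T@np.array(c["tvec"]).ravel()).round(3),(d>0).mean())
E
```

```text
{'t': np.float64(0.0), 'qpos': array([-1.205,  0.6  , -0.003,  1.6  ,  0.002,  0.943, -0.08 ]), 'qvel': array([-0.   ,  0.001,  0.   , -0.002, -0.001, -0.   ,  0.   ]), 'tau': array([-2.0000e-03, -7.6506e+01,  1.4960e+00, -2.5236e+01, -5.3000e-02,
        1.7000e-02,  0.0000e+00]), 'tool_pos': array([0.31 , 0.655, 0.218]), 'ee_rot': array([-0.   ,  0.22 ,  0.976, -0.001]), 'wrist_force': array([-0.096, -0.131,  0.087]), 'ft_torque': array([-0.052, -0.017, -0.009]), 'finger_force': np.float64(0.0), 'finger_gap': np.float64(0.093)} 0.0188
top [[403.44049364   0.         285.81970953]
 [  0.         403.44049364 207.36968736]
 [  0.           0.           1.        ]] [0.496 0.061 0.924] 0.9960416666666667
side [[521.14760479   0.         279.18910981]
 [  0.         521.14760479 211.38645708]
 [  0.           0.           1.        ]] [ 0.334 -0.754  0.644] 0.9960331632653061
```

View pics/top0.png

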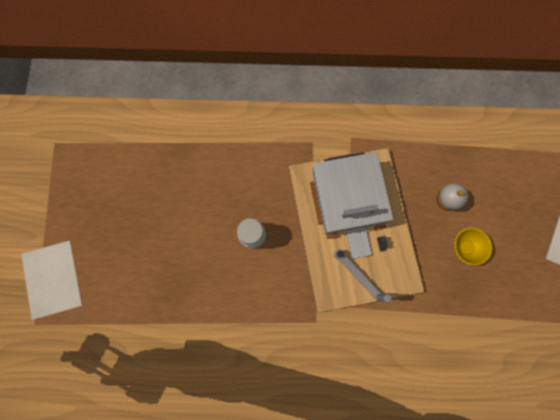

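View pics/side0.png

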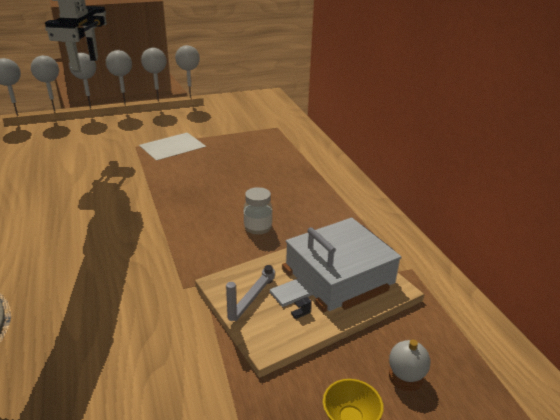

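The top view shows the board with corners near (290,166), (388,150), (423,291) and (320,311). The handle is at (365,211), the bar pivot at (340,254) and the peg at about (387,297). The jar is at (251,234), the dish at (473,247) and the bauble at (455,197).

```bash
cat > h.py <<'E'
import numpy as np,cv2
from rig import *
def cloud(n,d):
    c=camera_info(n);K=np.array(c["intrinsics"]);R=cv2.Rodrigues(np.array(c["rvec"]))[0];t=np.array(c["tvec"]).ravel()
    v,u=np.indices(d.shape);x=np.stack([(u-K[0,2])/K[0,0]*d,(v-K[1,2])/K[1,1]*d,d],-1)
    P=(x-t)@R; P[d<=0]=np.nan; return P
E
python3 - <<'E'
from h import *
for n in("top","side"):
    P=cloud(n,np.load(n+"0.npy"));z=P[...,2]
    x,y=P[...,0],P[...,1]
    reg=(x>.3)&(x<.75)&(y<.05)&(y>-.30)
    def rect(nm,m):
        m=cv2.morphologyEx(m.astype(np.uint8),cv2.MORPH_OPEN,np.ones((2,2)));k,l,st,_=cv2.connectedComponentsWithStats(m)
        for i in range(1,k):
            if st[i,4]>12:
                q=P[l==i];(c,s,a)=cv2.minAreaRect((q[:,:2]*1000).astype(np.float32))
                print(n,nm,st[i,:5],"c",np.round(c,1),"s",np.round(s,1),"a",round(a,1),"mean",(q.mean(0)*1000).round(1))
    rect("board",reg&(z>.012)&(z<.024));rect("lid",reg&(z>.074)&(z<.086))
    rect("bar",reg&(z>.031)&(z<.044));rect("pegtop",reg&(z>.09)&(z<.110));rect("handle",reg&(z>.110)&(z<.13))
E
```

```text
top board [ 292  176  133  138 8394] c [ 618.6 -107.5] s [316.1 243.1] a 12.3 mean [nan nan nan]
top lid [ 315  169   79   64 3665] c [697.6 -96.8] s [138.4 161.6] a 12.9 mean [nan nan nan]
top bar [441 192   5  14  31] c [ 696.4 -293.8] s [30.6  4.8] a 14.6 mean [ 695.6 -293.9   41.7]
top bar [379 237   9  12  60] c [ 595.3 -161.9] s [23.4 22.4] a 89.8 mean [ 594.1 -160.6   38.4]
top bar [335 250  46  50 433] c [ 527.  -102.3] s [132.1  21.6] a 45.2 mean [nan nan nan]
top pegtop [383 295   9   8  59] c [ 474.  -162.2] s [44. 13.] a 79.3 mean [nan nan nan]
top handle [344 206  35  11 201] c [ 651.2 -101.9] s [10.8 82.3] a 13.9 mean [650.2 -98.4 110.6]
side board [ 196  249  199  124 9191] c [ 599.7 -111.4] s [275.3 235.2] a 12.2 mean [nan nan nan]
side lid [ 287  220   98   68 3290] c [691.  -91.4] s [135.4 138.7] a 12.4 mean [nan nan nan]
side lid [228 297  10   7  55] c [ 491.4 -125.3] s [74.5 12.5] a 64.3 mean [ 478.5 -151.8   73.4]
side bar [287 259  95  48 510] c [ 656.  -126.4] s [ 87.8 177.4] a 51.7 mean [nan nan nan]
side bar [229 270  47  52 550] c [ 533.1 -104.1] s [165.3  12.3] a 43.9 mean [nan nan nan]
side bar [298 302  15   8  61] c [ 604.6 -159. ] s [42.7 18.8] a 18.9 mean [ 602.1 -163.3   35. ]
side pegtop [309 236   6   9  43] c [653.7 -61.4] s [33.9  7.4] a 49.3 mean [646.1 -69.7  95.4]
side pegtop [329 254   6  10  52] c [ 666.9 -118.5] s [38.1  7.3] a 47.9 mean [ 659.6 -127.2   94.6]
side pegtop [227 283  11  13 123] c [ 495.2 -109.1] s [110.2  14. ] a 68.0 mean [ 479.1 -149.2   93.9]
side handle [309 229  28  26 237] c [665.3 -89.9] s [44.4 80.6] a 12.9 mean [ 651.6 -103.5  116.1]
```

```bash
cat >> h.py <<'E'
def cast(n,uv,z):
    c=camera_info(n);K=np.array(c["intrinsics"]);R=cv2.Rodrigues(np.array(c["rvec"]))[0];t=np.array(c["tvec"]).ravel()
    uv=np.atleast_2d(uv).astype(float);o=-R.T@t;r=np.c_[uv,np.ones(len(uv))]@np.linalg.inv(K).T@R
    return (o+r*((z-o[2])/r[:,2])[:,None])[:,:2]*1000
def big(m,k=3):
    m=cv2.morphologyEx(m.astype(np.uint8),cv2.MORPH_OPEN,np.ones((k,k)));_,l,st,_=cv2.connectedComponentsWithStats(m)
    return l==1+st[1:,4].argmax()
E
python3 - <<'E'
from h import *
for n in("top","side"):
    P=cloud(n,np.load(n+"0.npy"));x,y,z=np.moveaxis(P,-1,0)
    reg=(x>.3)&(x<.85)&(y<.09)&(y>-.27)
    m=big(reg&(z>.009));v,u=np.nonzero(m);h=cv2.convexHull(np.c_[u,v].astype(np.float32))[:,0]
    for zz in(.018,): print(n,"board",[np.round(q,1) for q in cv2.minAreaRect(cast(n,h,zz).astype(np.float32))])
    reg2=reg&(x>.6)
    m=big(reg2&(z>.105)&(z<.135),2);v,u=np.nonzero(m);c=cast(n,np.c_[u,v],.119);print(n,"handle",c.mean(0),[np.round(q,1) for q in cv2.minAreaRect(c.astype(np.float32))])
    m=big(reg&(z>.075)&(z<.085));v,u=np.nonzero(m);c=cast(n,np.c_[u,v],.080);print(n,"lid",[np.round(q,1) for q in cv2.minAreaRect(c.astype(np.float32))])
    for zl,zh,zz in((.095,.112,.105),(.05,.105,.09)):
        m=big((x<.56)&reg&(z>zl)&(z<zh),2);v,u=np.nonzero(m);c=cast(n,np.c_[u,v],zz);print(n,"peg",zz,c.mean(0).round(1),len(u),[np.round(q,1) for q in cv2.minAreaRect(c.astype(np.float32))])
    m=big((x<.60)&reg&(y>-.15)&(z>.033)&(z<.043),2);v,u=np.nonzero(m);c=cast(n,np.c_[u,v],.038);print(n,"bar",[np.round(q,1) for q in cv2.minAreaRect(c.astype(np.float32))],cv2.fitLine(c.astype(np.float32),1,0,.01,.01).ravel().round(3))
E
```

```text
top board [array([629.6, -99. ]), array([345.9, 239.7]), np.float64(12.0)]
top handle [648.50878142 -96.3660244 ] [array([648.4, -96.1]), array([11.9, 71.7]), np.float64(12.1)]
top lid [array([700.7, -84.2]), array([156.1, 143.7]), np.float64(12.1)]
top peg 0.105 [ 475.6 -148.6] 56 [array([ 476.1, -148.1]), array([13.6, 16.1]), np.float64(1.3)]
top peg 0.09 [ 475. -146.] 76 [array([ 475.7, -146.7]), array([13.8, 22.4]), np.float64(1.3)]
top bar [array([ 525.5, -100.7]), array([131.9,  18.8]), np.float64(45.7)] [  0.713   0.702 571.468 -55.738]
side board [array([646.6, -85.3]), array([384.3, 279.6]), np.float64(12.0)]
side handle [ 649.41605986 -108.10601739] [array([ 648.1, -108.3]), array([20. , 83.5]), np.float64(11.0)]
side lid [array([699.3, -90.3]), array([157. , 146.6]), np.float64(12.0)]
side peg 0.105 [ 476.7 -158.7] 97 [array([ 476.8, -159. ]), array([23.3, 15.4]), np.float64(74.6)]
side peg 0.09 [ 474.  -169.7] 266 [array([ 474.1, -168.3]), array([63.4, 15.8]), np.float64(75.5)]
side bar [array([ 532.1, -106.8]), array([127.6,  25.3]), np.float64(46.2)] [   0.72     0.694  509.462 -126.866]
```

servo_tool --moves '[{"xyz": [0, 0, 0], "spin": -0.083}, {"xyz": [0, 0, 0], "spin": -0.083}, {"xyz": [0, 0, 0], "spin": -0.083}, {"xyz": [0, 0, 0], "spin": -0.083}, {"xyz": [0, 0, 0], "spin": -0.083}, {"xyz": [-0.06, -0.16, 0], "spin": 0}, {"xyz": [-0.06, -0.16, 0], "spin": 0}, {"xyz": [-0.06, -0.16, 0], "spin": 0}, {"xyz": [-0.06, -0.16, 0], "spin": 0}, {"xyz": [-0.06, -0.16, 0], "spin": 0}]' --fingers 1 --force 20

```text
t: 1.1
tool_pos: [0.4262, 0.4733, 0.2183]
ee_rot: [-0.0, -0.104, 0.995, -0.0]
wrist_force: [1.0, 0.3, -0.2]
finger_gap: 0.0928
finger_force: 0.0
```

```bash
cat >> h.py <<'E'
C=np.array([629.6,-99,0]);a=np.radians(12);B=np.array([[np.cos(a),np.sin(a),0],[-np.sin(a),np.cos(a),0],[0,0,1]])
def st():
    from scipy.spatial.transform import Rotation as Ro
    s=get_state();q=s["ee_rot"];R=Ro.from_quat(q,scalar_first=True).as_matrix()
    print("t",round(float(s["t"]),2),"board XYZ",(B@(np.array(s["tool_pos"])*1000-C)).round(1),"tool y in board deg",np.degrees(np.arctan2(*(B@R[:,1])[[1,0]])).round(2),"zdown",R[:,2].round(3),"F(board)",(B@s["wrist_force"]).round(2),"gap",round(float(s["finger_gap"]),4),"ff",round(float(s["finger_force"]),1),"q",np.round(s["qpos"],2))
E
python3 -c "from h import *;st()"
```

```text
t 1.1 board XYZ [-80.  602.1 218.3] tool y in board deg 89.99 zdown [-0.    -0.001 -1.   ] F(board) [ 0.99  0.06 -0.17] gap 0.0928 ff 0.0 q [-0.8   0.5  -0.19  1.8   0.12  0.85  0.73]
```

servo_tool --moves '[{"xyz": [0, -0.16, 0], "spin": 0}, {"xyz": [0, -0.16, 0], "spin": 0}, {"xyz": [0, -0.16, 0], "spin": 0}, {"xyz": [0, -0.16, 0], "spin": 0}, {"xyz": [0, -0.16, 0], "spin": 0}, {"xyz": [0, -0.16, 0], "spin": 0}, {"xyz": [0, -0.16, 0], "spin": 0}, {"xyz": [0, -0.16, 0], "spin": 0}, {"xyz": [0, -0.16, 0], "spin": 0}, {"xyz": [0, -0.16, 0], "spin": 0}]'

```text
t: 2.1
tool_pos: [0.5085, 0.0821, 0.2185]
ee_rot: [-0.0, -0.104, 0.995, -0.0]
wrist_force: [0.7, 0.7, -0.2]
finger_gap: 0.0927
finger_force: 0.0
```

servo_tool --moves '[{"xyz": [0.04, -0.11, 0], "spin": 0}, {"xyz": [0.04, -0.11, 0], "spin": 0}, {"xyz": [0.04, -0.11, 0], "spin": 0}, {"xyz": [0.04, -0.11, 0], "spin": 0}, {"xyz": [0.04, -0.11, 0], "spin": 0}, {"xyz": [0.04, -0.11, 0], "spin": 0}, {"xyz": [0.04, -0.11, 0], "spin": 0}, {"xyz": [0.04, -0.1, 0], "spin": 0}, {"xyz": [0, 0, 0], "spin": 0}, {"xyz": [0, 0, 0], "spin": 0}]'

```text
t: 3.1
tool_pos: [0.4752, -0.1458, 0.2185]
ee_rot: [-0.0, -0.104, 0.995, 0.0]
wrist_force: [-0.4, 0.4, 0.1]
finger_gap: 0.0929
finger_force: 0.0
```

Run:
```python
from h import *
st()
for n in("wrist","side"):
    p,d=grab_frame(n);cv2.imwrite(f"pics/{n}1.png",p[:,:,::-1]);np.save(n+"1.npy",d)
    if n=="wrist":
        P=cloud(n,d);Q=(P*1000-C)@B.T;m=big((Q[...,0]<-110)&(Q[...,0]>-200)&(abs(Q[...,1]+16)<50)&(P[...,2]>.1)&(P[...,2]<.11),2);q=Q[m];print(len(q),np.median(q,0),q.min(0),q.max(0))
```

```text
t 3.1 board XYZ [-160.7  -13.7  218.5] tool y in board deg 89.9 zdown [-0.  0. -1.] F(board) [-0.32  0.46  0.09] gap 0.0929 ff 0.0 q [ 0.28  0.33 -0.13  2.11  0.06  0.71  1.89]
258 [-159.20878109  -14.86895298  103.94670162] [-166.90292913  -22.58743395   16.02025926] [-123.44245854   -6.80944605  106.15788466]
```

View pics/wrist1.png

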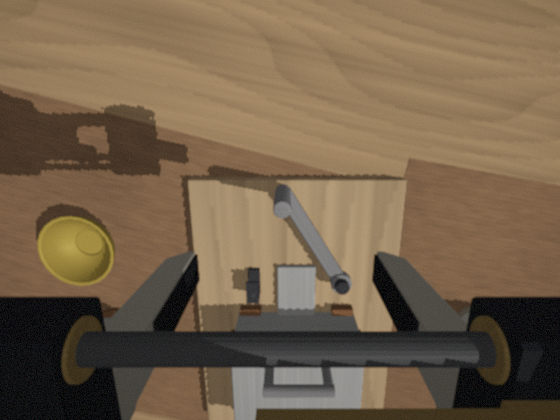

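The wrist view shows the peg at (284,205), midway between the open fingers, and its measured position agrees with the estimate to 2 mm. I'll go down and grip it.

servo_tool --moves '[{"xyz": [0, -0.005, 0.1], "spin": 0}, {"xyz": [0, 0, 0.1], "spin": 0}, {"xyz": [0, 0, 0.1], "spin": 0}, {"xyz": [0, 0, 0.1], "spin": 0}, {"xyz": [0, 0, 0.1], "spin": 0}, {"xyz": [0, 0, 0.08], "spin": 0}, {"xyz": [0, 0, 0.01], "spin": 0}, {"xyz": [0, 0, 0], "spin": 0}, {"xyz": [0, 0, 0], "spin": 0}, {"xyz": [0, 0, 0], "spin": 0}]'

```text
t: 4.2
tool_pos: [0.4763, -0.1468, 0.0722]
ee_rot: [0.001, -0.104, 0.995, -0.0]
wrist_force: [0.3, -0.2, 0.1]
finger_gap: 0.093
finger_force: 0.0
```

servo_tool --moves '[{"xyz": [0, 0, 0], "spin": 0}, {"xyz": [0, 0, 0], "spin": 0}, {"xyz": [0, 0, 0], "spin": 0}, {"xyz": [0, 0, 0], "spin": 0}, {"xyz": [0, 0, 0], "spin": 0}, {"xyz": [0, 0, 0], "spin": 0}, {"xyz": [0, 0, 0], "spin": 0}, {"xyz": [0, 0, 0], "spin": 0}, {"xyz": [0, 0, 0], "spin": 0}, {"xyz": [0, 0, 0], "spin": 0}]' --fingers 0 --force 20

```text
t: 5.2
tool_pos: [0.4756, -0.147, 0.0711]
ee_rot: [-0.0, -0.104, 0.995, -0.0]
wrist_force: [-1.5, -3.5, 0.6]
finger_gap: 0.0176
finger_force: 1.3
```

Run:
```python
from h import *
st()
p=np.array([-55,50]);f=lambda t:p+125*np.array([-np.sin(t),-np.cos(t)])
th=np.r_[np.linspace(1.0,0,21)];X=np.array([f(t) for t in th]);print(X[0],np.c_[-np.diff(X[:,0]),np.diff(X[:,1])].round(2)/250)
```

```text
t 5.2 board XYZ [-160.7  -14.9   71.1] tool y in board deg 89.97 zdown [-0. -0. -1.] F(board) [-2.24 -3.15  0.55] gap 0.0176 ff 1.3 q [ 0.24  0.57 -0.08  2.23  0.13  0.34  1.83]
[-160.1838731   -17.53778823] [[-0.01404 -0.02068]
 [-0.01504 -0.01996]
 [-0.01604 -0.0192 ]
 [-0.01696 -0.01836]
 [-0.01784 -0.01748]
 [-0.01872 -0.01656]
 [-0.01952 -0.01564]
 [-0.02028 -0.01464]
 [-0.02096 -0.0136 ]
 [-0.02164 -0.01252]
 [-0.02224 -0.01144]
 [-0.02276 -0.01032]
 [-0.02328 -0.00916]
 [-0.02368 -0.008  ]
 [-0.02404 -0.0068 ]
 [-0.02436 -0.00556]
 [-0.0246  -0.00436]
 [-0.0248  -0.00312]
 [-0.02492 -0.00188]
 [-0.025   -0.00064]]
```

servo_tool --moves '[{"xyz": [0, 0, 0], "spin": 0}, {"xyz": [0, 0, 0], "spin": 0}, {"xyz": [0, 0, 0], "spin": 0}, {"xyz": [-0.014, -0.022, 0], "spin": 0}, {"xyz": [-0.015, -0.021, 0], "spin": 0}, {"xyz": [-0.016, -0.02, 0], "spin": 0}, {"xyz": [-0.017, -0.019, 0], "spin": 0}, {"xyz": [-0.018, -0.018, 0], "spin": 0}, {"xyz": [-0.019, -0.017, 0], "spin": 0}, {"xyz": [0, 0, 0], "spin": 0}]'

```text
t: 6.2
tool_pos: [0.5077, -0.1707, 0.0712]
ee_rot: [0.001, -0.104, 0.995, -0.0]
wrist_force: [1.2, 1.5, -0.2]
finger_gap: 0.0157
finger_force: 20.0
```

```bash
python3 -c "
from h import *;st()"
```

```text
t 6.2 board XYZ [-134.2  -44.8   71.2] tool y in board deg 89.96 zdown [ 0.002 -0.    -1.   ] F(board) [ 1.45  1.23 -0.18] gap 0.0157 ff 20.0 q [ 0.28  0.6  -0.09  2.15  0.13  0.4   1.87]
```

servo_tool --moves '[{"xyz": [-0.0195, -0.0155, 0], "spin": 0}, {"xyz": [-0.02, -0.0145, 0], "spin": 0}, {"xyz": [-0.021, -0.0135, 0], "spin": 0}, {"xyz": [-0.0215, -0.0125, 0], "spin": 0}, {"xyz": [-0.022, -0.0115, 0], "spin": 0}, {"xyz": [-0.023, -0.0105, 0], "spin": 0}, {"xyz": [-0.023, -0.0095, 0], "spin": 0}, {"xyz": [-0.0235, -0.008, 0], "spin": 0}, {"xyz": [-0.024, -0.007, 0], "spin": 0}, {"xyz": [0, 0, 0], "spin": 0}]'

```text
t: 7.2
tool_pos: [0.5609, -0.186, 0.0712]
ee_rot: [0.001, -0.104, 0.995, -0.0]
wrist_force: [-0.5, -1.0, 1.8]
finger_gap: 0.0156
finger_force: 20.0
```

```bash
python3 -c "
from h import *;st()"
```

```text
t 7.2 board XYZ [-85.3 -70.8  71.2] tool y in board deg 89.96 zdown [ 0.002 -0.001 -1.   ] F(board) [-0.67 -0.85  1.81] gap 0.0156 ff 20.0 q [ 0.29  0.64 -0.09  2.02  0.12  0.48  1.88]
```

servo_tool --moves '[{"xyz": [-0.024, -0.0055, 0], "spin": 0}, {"xyz": [-0.024, -0.0045, 0], "spin": 0}, {"xyz": [-0.024, -0.003, 0], "spin": 0}, {"xyz": [-0.02, -0.0015, 0], "spin": 0}, {"xyz": [-0.012, 0, 0], "spin": 0}, {"xyz": [-0.008, 0, 0], "spin": 0}, {"xyz": [-0.008, 0, 0], "spin": 0}, {"xyz": [-0.006, 0, 0], "spin": 0}, {"xyz": [-0.004, 0, 0], "spin": 0}, {"xyz": [0, 0, 0], "spin": 0}]'

```text
t: 8.2
tool_pos: [0.593, -0.1846, 0.0713]
ee_rot: [0.001, -0.103, 0.995, -0.001]
wrist_force: [0.1, -8.2, -0.4]
finger_gap: 0.0153
finger_force: 20.0
```

```bash
python3 -c "
from h import *;st()"
```

```text
t 8.2 board XYZ [-53.6 -76.1  71.3] tool y in board deg 89.88 zdown [ 0.002 -0.003 -1.   ] F(board) [-1.57 -8.03 -0.41] gap 0.0153 ff 20.0 q [ 0.27  0.66 -0.09  1.95  0.12  0.53  1.87]
```

servo_tool --moves '[{"xyz": [-0.004, -0.002, 0], "spin": 0}, {"xyz": [-0.004, -0.002, 0], "spin": 0}, {"xyz": [-0.004, -0.002, 0], "spin": 0}, {"xyz": [-0.004, 0, 0], "spin": 0}, {"xyz": [0, 0, 0], "spin": 0}, {"xyz": [0, 0, 0], "spin": 0}, {"xyz": [0, 0, 0], "spin": 0}, {"xyz": [0, 0, 0], "spin": 0}, {"xyz": [0, 0, 0], "spin": 0}, {"xyz": [0, 0, 0], "spin": 0}]'

```text
t: 9.2
tool_pos: [0.5971, -0.184, 0.0712]
ee_rot: [0.0, -0.104, 0.995, -0.001]
wrist_force: [-0.9, -5.9, 0.8]
finger_gap: 0.0157
finger_force: 20.0
```

```bash
python3 -c "
from h import *;st()
p,d=grab_frame('side');cv2.imwrite('pics/side2.png',cv2.resize(p[200:350,180:440,::-1],None,fx=3,fy=3))"
```

```text
t 9.2 board XYZ [-49.5 -76.4  71.2] tool y in board deg 89.93 zdown [ 0.001 -0.001 -1.   ] F(board) [-2.13 -5.54  0.83] gap 0.0157 ff 20.0 q [ 0.27  0.67 -0.09  1.95  0.12  0.53  1.87]
```

View pics/side2.png

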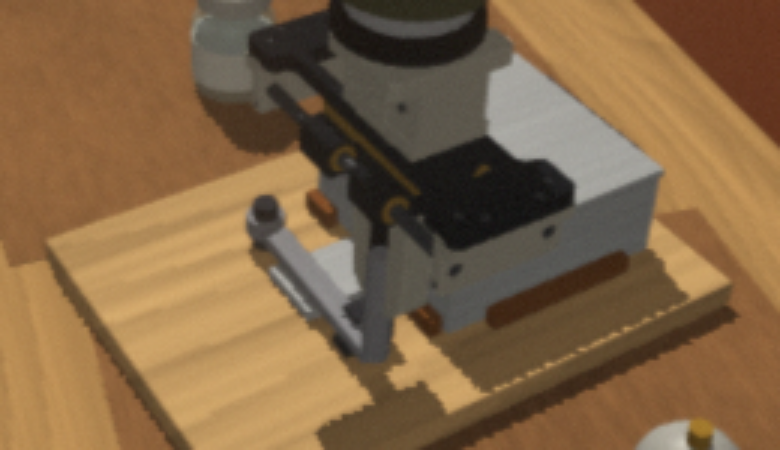

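The side view shows the bar lying over the toe plate with its end at the catch (345,335). The peg is at (375,300) beside the finger, and I can't tell from this whether the bar is home. I'll measure the bar angle from the depth data.

Run:
```python
from h import *
for n in("side","top"):
    p,d=grab_frame(n);P=cloud(n,d);Q=(P*1000-C)@B.T;x,y,z=np.moveaxis(Q,-1,0)
    m=big((x>-90)&(x<-20)&(y>-70)&(y<62)&(z>33)&(z<44),2);v,u=np.nonzero(m)
    c=(np.c_[cast(n,np.c_[u,v],.038),np.zeros(len(u))]-C)@B.T
    l=cv2.fitLine(c[:,:2].astype(np.float32),2,0,.01,.01).ravel();print(n,len(u),l.round(3),"theta",np.arctan(l[0]/l[1]),cv2.minAreaRect(c[:,:2].astype(np.float32)))
    m=big((x>-80)&(x<-30)&(y>-95)&(y<-60)&(z>50)&(z<108),2);q=Q[m];
    for k in range(50,108,8):
        s=q[(q[:,2]>k)&(q[:,2]<k+8)]
        if len(s): print(k,len(s),s.mean(0).round(1),s.min(0).round(1),s.max(0).round(1))
```

```text
side 461 [ 5.3000e-02  9.9900e-01 -5.7191e+01 -9.8490e+00] theta 0.053432066 ((-58.821327209472656, -10.334403991699219), (127.47225952148438, 25.54193115234375), 83.55896759033203)
50 33 [-60.1 -83.2  54.2] [-64.6 -86.4  50.2] [-52.1 -77.7  58. ]
58 31 [-59.9 -83.4  62.1] [-64.7 -86.8  58.2] [-52.8 -78.5  65.8]
66 29 [-62.1 -82.7  70.7] [-66.  -91.8  66.2] [-58.7 -68.   73.9]
74 42 [-61.  -82.6  78. ] [-65.3 -97.3  74.2] [-58.8 -64.   82. ]
82 52 [-61.3 -82.3  86.2] [-66.8 -99.2  82. ] [-58.1 -63.2  89.9]
90 50 [-61.4 -82.2  94.5] [-65.1 -97.1  90.2] [-58.4 -63.4  97.9]
98 91 [-59.2 -78.8 103.2] [-65.5 -96.2  98.2] [-47.8 -64.1 105.9]
106 10 [-59.9 -88.4 108.1] [-61.  -96.2 106.4] [-59.  -67.1 111.5]
top 214 [ 1.1000e-02 -1.0000e+00 -5.7237e+01  1.6726e+01] theta -0.0106622735 ((-57.959014892578125, 21.013439178466797), (75.74663543701172, 18.902393341064453), 88.73571014404297)Traceback (most recent call last):
  File "<stdin>", line 7, in <module>
  File "h.py", line 13, in big
    return l==1+st[1:,4].argmax()
                ~~~~~~~~~~~~~~~^^
ValueError: attempt to get argmax of an empty sequence
```

The bar axis lies at X = -57 mm in both views, and the top view gives a tilt near 0. That points to home, with the peg slipped in the pads. I'll release, rise and check without the gripper in the way.

servo_tool --moves '[{"xyz": [0, 0, 0], "spin": 0}, {"xyz": [0, 0, 0], "spin": 0}, {"xyz": [0, 0, 0], "spin": 0}, {"xyz": [0, 0, 0], "spin": 0}, {"xyz": [0, 0, -0.04], "spin": 0}, {"xyz": [0, 0, -0.1], "spin": 0}, {"xyz": [0, 0, -0.14], "spin": 0}, {"xyz": [0, 0, -0.14], "spin": 0}, {"xyz": [0, 0, -0.14], "spin": 0}, {"xyz": [0, 0, -0.1], "spin": 0}]' --fingers 1

```text
t: 10.35
tool_pos: [0.5968, -0.1826, 0.2395]
ee_rot: [0.001, -0.104, 0.995, -0.0]
wrist_force: [0.6, -0.9, 0.3]
finger_gap: 0.0902
finger_force: 0.0
```

Run:
```python
from h import *
st()
ims=[]
for n in("side","wrist"):
    p,d=grab_frame(n);ims.append(p[:,:,::-1]);P=cloud(n,d);Q=(P*1000-C)@B.T;x,y,z=np.moveaxis(Q,-1,0)
    m=big((x>-90)&(x<-20)&(y>-70)&(y<62)&(z>33)&(z<44),2);v,u=np.nonzero(m)
    c=(np.c_[cast(n,np.c_[u,v],.038),np.zeros(len(u))]-C)@B.T
    l=cv2.fitLine(c[:,:2].astype(np.float32),2,0,.01,.01).ravel();print(n,len(u),"theta",np.arctan(l[0]/l[1]),cv2.minAreaRect(c[:,:2].astype(np.float32)))
    m=(x>-90)&(x<-20)&(y>-100)&(y<-50)&(z>101)&(z<108);q=Q[m];print("pegtop",len(q),q.mean(0) if len(q) else 0)
    m=(x>-5)&(x<45)&(abs(y)<45)&(z>112)&(z<126);v,u=np.nonzero(m);c=(np.c_[cast(n,np.c_[u,v],.119),np.zeros(len(u))]-C)@B.T
    print("handle",len(u),Q[m].mean(0) if len(u) else 0, [np.round(k,1) for k in cv2.minAreaRect(c[:,:2].astype(np.float32))] if len(u) else 0)
cv2.imwrite("pics/w3.png",ims[1]);cv2.imwrite("pics/s3.png",cv2.resize(ims[0][200:350,180:440],None,fx=3,fy=3))
```

```text
t 10.35 board XYZ [-49.4 -75.  239.5] tool y in board deg 89.98 zdown [ 0.003 -0.    -1.   ] F(board) [ 0.38 -1.04  0.29] gap 0.0902 ff 0.0 q [ 0.29  0.46 -0.12  1.82  0.07  0.87  1.91]
side 461 theta 0.043994386 ((-59.3640022277832, -10.273139953613281), (127.47225952148438, 26.634170532226562), 83.55896759033203)
pegtop 65 [-57.91642999 -79.09509693 104.05235466]
handle 226 [ 19.38686256  -6.85571356 118.05961898] [array([18.5, -6.8]), array([15.1, 79.4]), np.float64(0.3)]
wrist 1736 theta -0.041415647 ((-47.83444595336914, -4.554237365722656), (33.67952346801758, 128.5535125732422), 0.006792840547859669)
pegtop 183 [-57.66054809 -76.04209833 101.90200479]
handle 499 [ 19.16719776 -15.94983174 116.24283599] [array([ 17.6, -16.7]), array([11.3, 40.7]), np.float64(0.0)]
```

View pics/w3.png

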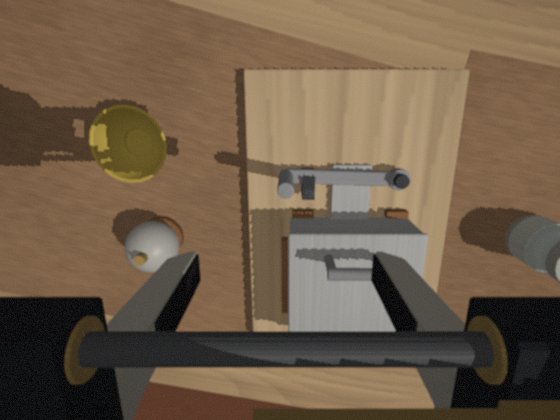

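View pics/s3.png

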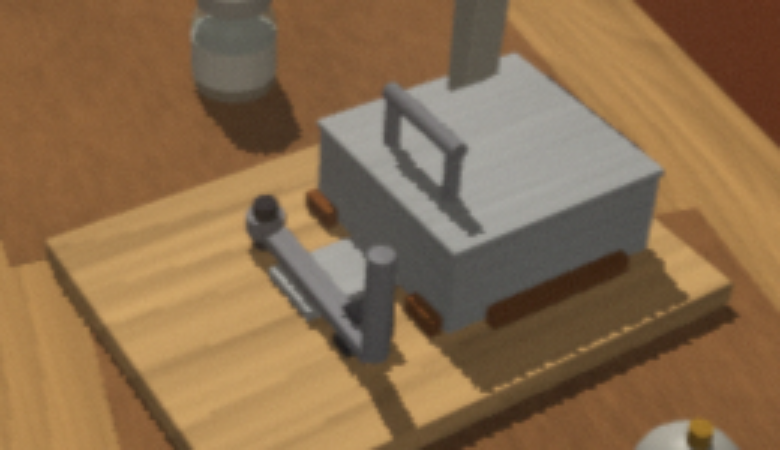

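The wrist view shows the bar lying from (290,177) to (398,180), parallel to the tin's front edge. The side view agrees. The peg top is at X = -58 mm against -56 for the pivot, so the bar is home. Next is the handle.

servo_tool --moves '[{"xyz": [0, 0, 0], "spin": 0.095}, {"xyz": [0, 0, 0], "spin": 0.095}, {"xyz": [0, 0, 0], "spin": 0.095}, {"xyz": [0, 0, 0], "spin": 0.095}, {"xyz": [0, 0, 0], "spin": 0.095}, {"xyz": [0, 0, 0], "spin": 0.095}, {"xyz": [0, 0, 0], "spin": 0.095}, {"xyz": [0, 0, 0], "spin": 0.095}, {"xyz": [0, 0, 0], "spin": 0.095}, {"xyz": [0, 0, 0], "spin": 0.095}]'

```text
t: 11.45
tool_pos: [0.596, -0.1823, 0.2358]
ee_rot: [-0.0, 0.601, 0.799, -0.0]
wrist_force: [0.9, 0.2, 0.2]
finger_gap: 0.0928
finger_force: 0.0
```

servo_tool --moves '[{"xyz": [0, 0, 0], "spin": 0.05}, {"xyz": [0.058, 0.055, 0.04], "spin": 0}, {"xyz": [0.058, 0.055, 0.06], "spin": 0}, {"xyz": [0.058, 0.054, 0.06], "spin": 0}, {"xyz": [0.058, 0.054, 0.06], "spin": 0}, {"xyz": [0.058, 0.054, 0.04], "spin": 0}, {"xyz": [0, 0, 0.02], "spin": 0}, {"xyz": [0, 0, 0], "spin": 0}, {"xyz": [0, 0, 0], "spin": 0}, {"xyz": [0, 0, 0], "spin": 0}]' --fingers 0.7 --force 45

```text
t: 12.45
tool_pos: [0.6478, -0.0989, 0.1669]
ee_rot: [0.001, 0.63, 0.777, 0.0]
wrist_force: [-0.3, -0.4, -0.4]
finger_gap: 0.0653
finger_force: 0.0
```

Run:
```python
from h import *
st()
n="wrist"
p,d=grab_frame(n);P=cloud(n,d);Q=(P*1000-C)@B.T;x,y,z=np.moveaxis(Q,-1,0)
m=big((x>-5)&(x<45)&(abs(y)<50)&(z>112)&(z<126),2);v,u=np.nonzero(m);c=(np.c_[cast(n,np.c_[u,v],.119),np.zeros(len(u))]-C)@B.T
print("handle",len(u),Q[m].mean(0),cv2.minAreaRect(c[:,:2].astype(np.float32)))
cv2.imwrite("pics/w4.png",p[:,:,::-1])
```

```text
t 12.45 board XYZ [ 17.8  -3.7 166.9] tool y in board deg -0.11 zdown [ 0.001 -0.001 -1.   ] F(board) [-0.36 -0.3  -0.41] gap 0.0653 ff 0.0 q [-0.12  0.58  0.28  1.83 -0.22  0.76  0.49]
handle 1760 [nan nan nan] ((22.699932098388672, -0.9394073486328125), (11.643776893615723, 71.177001953125), 0.6214771866798401)
```

View pics/w4.png

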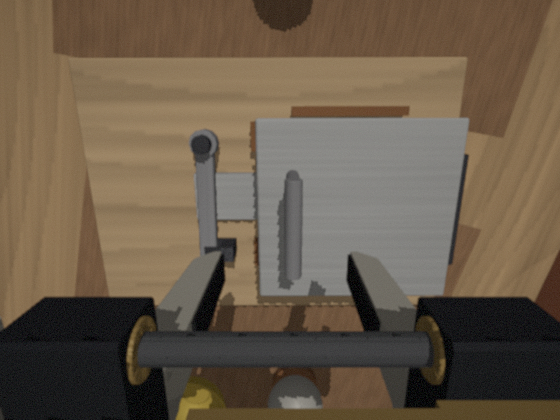

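The wrist view shows the handle bar from (293,175) to (293,278), between the fingers, measured at 71 x 12 mm as expected. I'll descend and grip it.

servo_tool --moves '[{"xyz": [0.008, 0.01, 0.03], "spin": 0}, {"xyz": [0, 0, 0.05], "spin": 0}, {"xyz": [0, 0, 0.06], "spin": 0}, {"xyz": [0, 0, 0.06], "spin": 0}, {"xyz": [0, 0, 0.05], "spin": 0}, {"xyz": [0, 0, 0.03], "spin": 0}, {"xyz": [0, 0, 0.004], "spin": 0}, {"xyz": [0, 0, 0], "spin": 0}, {"xyz": [0, 0, 0], "spin": 0}, {"xyz": [0, 0, 0], "spin": 0}]'

```text
t: 13.5
tool_pos: [0.6503, -0.0952, 0.0958]
ee_rot: [0.0, 0.629, 0.777, 0.0]
wrist_force: [0.6, 0.3, -0.1]
finger_gap: 0.0653
finger_force: 0.0
```

servo_tool --moves '[{"xyz": [0, 0, 0], "spin": 0}, {"xyz": [0, 0, 0], "spin": 0}, {"xyz": [0, 0, 0], "spin": 0}, {"xyz": [0, 0, 0], "spin": 0}, {"xyz": [0, 0, 0], "spin": 0}, {"xyz": [0, 0, 0], "spin": 0}, {"xyz": [0, 0, 0], "spin": 0}, {"xyz": [0, 0, 0], "spin": 0}, {"xyz": [0, 0, 0], "spin": 0}, {"xyz": [0, 0, 0], "spin": 0}]' --fingers 0 --force 45

```text
t: 14.5
tool_pos: [0.6505, -0.095, 0.0952]
ee_rot: [0.0, 0.629, 0.777, 0.0]
wrist_force: [4.9, 0.1, -2.4]
finger_gap: 0.0109
finger_force: 45.0
```

```bash
python3 -c "
from h import *;st()"
```

```text
t 14.5 board XYZ [21.3 -0.4 95.2] tool y in board deg -0.01 zdown [ 0.001 -0.    -1.   ] F(board) [ 4.86 -0.89 -2.35] gap 0.0109 ff 45.0 q [-0.09  0.67  0.24  1.87 -0.26  0.63  0.51]
```

servo_tool --moves '[{"xyz": [0, 0.004, -0.004], "spin": 0}, {"xyz": [0, 0.002, -0.004], "spin": 0}, {"xyz": [0, 0.0015, -0.004], "spin": 0}, {"xyz": [0, 0.0015, -0.004], "spin": 0}, {"xyz": [0, 0.0015, -0.004], "spin": 0}, {"xyz": [0, 0.0015, -0.004], "spin": 0}, {"xyz": [0, 0.0015, -0.004], "spin": 0}, {"xyz": [0, 0.0015, -0.004], "spin": 0}, {"xyz": [0, 0, 0], "spin": 0}, {"xyz": [0, 0, 0], "spin": 0}]'

```text
t: 15.5
tool_pos: [0.6548, -0.0942, 0.1041]
ee_rot: [0.001, 0.629, 0.777, 0.001]
wrist_force: [1.3, 0.5, -4.1]
finger_gap: 0.0104
finger_force: 45.0
```

```bash
python3 -c "
from h import *;st()"
```

```text
t 15.5 board XYZ [ 25.7  -0.6 104.1] tool y in board deg -0.01 zdown [ 0.003 -0.    -1.   ] F(board) [ 1.37  0.23 -4.08] gap 0.0104 ff 45.0 q [-0.1   0.67  0.25  1.86 -0.25  0.65  0.51]
```

servo_tool --moves '[{"xyz": [0, 0.003, -0.008], "spin": 0}, {"xyz": [0, 0.003, -0.008], "spin": 0}, {"xyz": [0, 0.003, -0.008], "spin": 0}, {"xyz": [0, 0.0035, -0.008], "spin": 0}, {"xyz": [0, 0.0035, -0.008], "spin": 0}, {"xyz": [0, 0.0035, -0.008], "spin": 0}, {"xyz": [0, 0.0035, -0.008], "spin": 0}, {"xyz": [0, 0.002, -0.004], "spin": 0}, {"xyz": [0, 0, 0], "spin": 0}, {"xyz": [0, 0, 0], "spin": 0}]'

```text
t: 16.5
tool_pos: [0.66, -0.093, 0.1183]
ee_rot: [0.0, 0.629, 0.777, 0.0]
wrist_force: [0.3, 1.0, -4.6]
finger_gap: 0.0109
finger_force: 45.0
```

Run:
```python
from h import *
st()
n="side";p,d=grab_frame(n);P=cloud(n,d);Q=(P*1000-C)@B.T;x,y,z=np.moveaxis(Q,-1,0)
P0=cloud(n,np.load("side0.npy"));Q0=(P0*1000-C)@B.T
def slope(Q,lo,hi):
    x,y,z=np.moveaxis(Q,-1,0);m=(x>10)&(x<135)&(y>-66)&(y<60)&(z>lo)&(z<hi)
    m=big(m,5);q=Q[m];q=q[~np.isnan(q).any(1)];c=np.linalg.lstsq(np.c_[q[:,0],q[:,1],np.ones(len(q))],q[:,2],rcond=None)[0]
    for _ in range(5):
        r=q[:,2]-np.c_[q[:,0],q[:,1],np.ones(len(q))]@c;k=q[abs(r)<4];c=np.linalg.lstsq(np.c_[k[:,0],k[:,1],np.ones(len(k))],k[:,2],rcond=None)[0]
    print(len(k),c,"z at x=-5",c@[-5,0,1],"x=145",c@[145,0,1])
slope(Q0,70,90);slope(Q,76,115)
m=(x>-90)&(x<-20)&(y>-100)&(y<-50)&(z>101)&(z<108);print("peg",Q[m].mean(0))
cv2.imwrite("pics/s5.png",cv2.resize(p[170:350,180:440,::-1],None,fx=3,fy=3))
```

```text
t 16.5 board XYZ [ 31.   -0.4 118.3] tool y in board deg -0.02 zdown [ 0.001 -0.    -1.   ] F(board) [ 0.5   0.89 -4.59] gap 0.0109 ff 45.0 q [-0.11  0.65  0.25  1.83 -0.25  0.68  0.5 ]
2495 [-1.55938376e-03 -6.90540534e-04  7.98599132e+01] z at x=-5 79.86771016232407 x=145 79.6338025985635
1896 [-1.81872723e-01 -2.41971708e-05  1.07091533e+02] z at x=-5 108.00089682781274 x=145 80.71998832916061
peg [-58.35519594 -79.36773626 104.36952108]
```

View pics/s5.png

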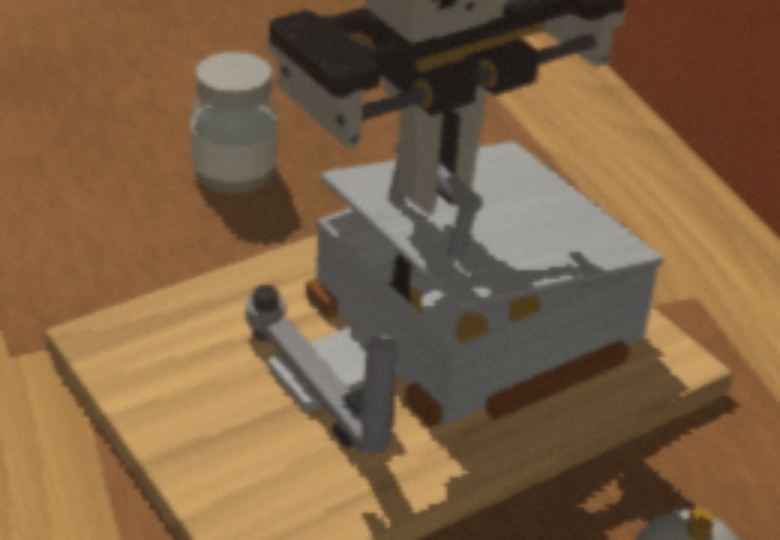

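The side view shows the lid held open by its handle with the front edge up at (330,180) and the bar closed. The lid plane measures 0.18 rad, about 2.8 cm at the front edge. I'll let it settle and hand in.

servo_tool --moves '[{"xyz": [0, 0, 0], "spin": 0}, {"xyz": [0, 0, 0], "spin": 0}, {"xyz": [0, 0, 0], "spin": 0}, {"xyz": [0, 0, 0], "spin": 0}, {"xyz": [0, 0, 0], "spin": 0}, {"xyz": [0, 0, 0], "spin": 0}, {"xyz": [0, 0, 0], "spin": 0}, {"xyz": [0, 0, 0], "spin": 0}, {"xyz": [0, 0, 0], "spin": 0}, {"xyz": [0, 0, 0], "spin": 0}]'

```text
t: 17.55
tool_pos: [0.6597, -0.093, 0.1182]
ee_rot: [0.0, 0.629, 0.777, -0.0]
wrist_force: [2.9, 0.4, -4.5]
finger_gap: 0.0107
finger_force: 45.0
```

```bash
python3 -c "
from h import *;st();print(hand_in())"
```

```text
t 17.55 board XYZ [ 30.6  -0.4 118.2] tool y in board deg -0.02 zdown [ 0. -0. -1.] F(board) [ 2.87 -0.23 -4.49] gap 0.0107 ff 45.0 q [-0.11  0.65  0.25  1.84 -0.25  0.68  0.5 ]
the job is handed in; nothing more can be done
None
```

I handed the job in at about 17.6 s: by my measurements the bar is home in its catch and the lid is held by its handle at about 0.18 rad (front edge about 2.8 cm up); the hand-in gave no verdict.

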